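Release a can from the counter drinks dispenser

TASK

The two-lane drinks dispenser holds a plain metal can in one lane and a waisted yogurt bottle in the other, each stopped by a gate. With the fingertips, press down the paddle on the can's side and keep it down until the can has rolled under the lifted gate to the low far end, then let the paddle come back up so that the gate is shut again. Keep the bottle behind its gate, do not touch either drink, and leave the things standing around where they are.

Things in the scene. Friction and masses are not known exactly. Their poses are not given: they have to be found in the camera images.
- dispenser: fixed sheet metal dispenser, 309 long (x), 218 wide (y), 80 mm high (pivot cheeks 112). Origin on the table, on its middle plane; x runs down the lanes, away from the robot, y left, z up. Two open-topped lanes, 100 mm wide, centred at y = +53 (left) and -53 mm (right), black floor sloping down 0.14 rad to +x. Gates at x = 60 mm; collecting end beyond, stop at x = 200 mm. Side walls 70 mm high to x = 100, then 42 mm
- gate_left (a joint): hinge of the left (+y) rocking lever, rad: 0 = paddle up, gate shut (rest); grows to 0.45 (stop) as the paddle goes down and the gate rises. Return spring: about 2.5 N on the paddle starts it, 5 N holds it fully down. The gate clears a drink from about 0.33. Pivot at dispenser x = -40, y = +118, z = 100 mm, axis along y; gate comb 100 mm beyond it, paddle centre 100 mm short of it
- gate_right (a joint): hinge of the right (-y) rocking lever, rad: 0 = paddle up, gate shut (rest); grows to 0.45 (stop) as the paddle goes down and the gate rises. Return spring: about 2.5 N on the paddle starts it, 5 N holds it fully down. The gate clears a drink from about 0.33. Pivot at dispenser x = -40, y = -118, z = 100 mm, axis along y; gate comb 100 mm beyond it, paddle centre 100 mm short of it
- paddle_left (a point): centre of the top face of the left lever's paddle, a black plate 36 (x) by 32 (y) mm, 110 mm above the table at rest, at the dispenser's end nearest the robot, outside the left lane (dispenser x = -140, y = +118 mm). Fully pressed it goes down 43 mm and about 14 mm towards dispenser +x. Free space above and below it
- paddle_right (a point): centre of the top face of the right lever's paddle, a black plate 36 (x) by 32 (y) mm, 110 mm above the table at rest, at the dispenser's end nearest the robot, outside the right lane (dispenser x = -140, y = -118 mm). Fully pressed it goes down 43 mm and about 14 mm towards dispenser +x. Free space above and below it
- can: plain aluminium drinks can, 48 mm across, 88 mm long, lying across one lane (axis along dispenser y) against the gate. Origin at its centre: dispenser x about 33 mm at the start, about 173 mm once it lies against the end stop; in the left lane if its dispenser y is positive. Rolls down in about 1 s once the gate is lifted
- yogurt_bottle: white plastic bottle with a waist and a short neck, 48 mm across, 80 mm long, lying in the other lane against its gate. Origin at its centre
- meal_box: black meal box with clear lid, 150 x 120 x 46 mm, standing to the left of the dispenser; origin at the centre of its underside
- paper_cup: white cup, 68 mm across, 75 mm high, standing between the two paddles behind the dispenser; origin at the centre of its underside
- sauce_bottle: amber sauce bottle, 54 mm across, 150 mm high, standing to the right of the dispenser; origin at the centre of its underside
Things that resemble listed ones, but are neither listed nor needed, are in the scene too. What is shaped like the can but black is not meant. What is shaped like the yogurt_bottle but blue is not meant.

How it is judged (in metres and radians):
On the way, in this order (a step that is already met when the one before it is completed fails the run):
1. the paddle on the can's side is pressed down by the fingers at the paddle (((y of can in the frame of dispenser above 0 m and value of joint gate_left above 0.28 rad and horizontal distance between the grasp point and paddle_left below 0.04 m) or (y of can in the frame of dispenser below 0 m and value of joint gate_right above 0.28 rad and horizontal distance between the grasp point and paddle_right below 0.04 m))), for 0.1 s.
2. the can has rolled past the gate to the collecting end (x of can in the frame of dispenser above 0.15 m), for 0.1 s.
3. the paddle is back up and the gate shut (value of joint each of gate_left, gate_right below 0.05 rad), for 0.2 s.
At the end, for the whole second after the job is handed in: The can lies at rest (under 30 mm/s) in the dispenser's collecting end, its centre within 50 mm of the end stop; both gates are shut (levers under 0.05 rad); the yogurt bottle is still behind its gate (all of step 3 and x of can in the frame of dispenser between 0.15 and 0.2 m and y of can in the frame of dispenser between -0.105 and 0.105 m and z of can in the frame of dispenser below 0.06 m and linear speed of can below 0.03 m/s and x of yogurt_bottle in the frame of dispenser between -0.08 and 0.05 m and z of yogurt_bottle in the frame of dispenser below 0.09 m); the robot touches nothing.
It fails at once if the gate in front of the yogurt bottle is lifted ((y of can in the frame of dispenser above 0 m and value of joint gate_right above 0.15 rad) or (y of can in the frame of dispenser below 0 m and value of joint gate_left above 0.15 rad)).
It fails at once if the can or the yogurt bottle is touched by the robot (contact force between any of the fingers, the arm and can above 0.5 N or contact force between any of the fingers, the arm and yogurt_bottle above 0.5 N).
It fails at once if a drink is lifted out of its lane (z of any of can, yogurt_bottle in the frame of dispenser above 0.1 m).
It fails at once if a bystander is shifted by more than 20 mm or tipped (distance of any of meal_box, paper_cup, sauce_bottle from where it was at the start of the episode above 0.02 m or angle between any of meal_box, paper_cup, sauce_bottle's own z axis and vertical above 0.3 rad).
It also fails if it takes over 32 s, if anything falls off the work surface, if the arm or the gripper's body presses on something with over 40 N, if the wrist force passes 120 N, or if a joint passes its speed limit or range.

ROBOT

A 6-joint arm with a two-finger parallel gripper is mounted at the origin on the work surface. World frame = base frame: x ahead of the robot, y to its left, z up, the work surface at z = 0. Lengths are in m, angles in degrees, forces in N, time in s.
With the tool pointing down it reaches from about 0.4 to 0.825 m from the base axis. Payload 7 kg.
Tool frame: the origin (TCP) lies midway between the tips of the shut fingers; the grasp point (between the pads) lies 19 mm behind it; z points along the fingers, x is the direction in which the jaws open and shut, and the axes are right-handed (so a half turn about z gives the same grasp; the last joint's range is limited). The gripper opens to 88 mm and grips with 3 to 60 N. Pads are 19 mm wide; open, the fingers measure 130 mm over their backs; the gripper's body (78 mm by 193 mm) begins 47 mm behind the grasp point.
Start: joints at [90.648, 20.546, 0.682, 0, -70.136, -16.507], TCP at [0.184, 0.649, 0.227] pointing down, gripper open.
Joint ranges: [-176.03, 176.03], [-82.01, 121.73], [-58.28, 71.71], [-173.87, 95.51], [-174.79, -0.11], [-173.66, 173.66]. Speed limits (degrees/s): [136.94, 136.94, 172.46, 180, 180, 180].

INTERFACE

Orientations are given as [roll, pitch, yaw] about the fixed x, y, z axes, in that order (R = Rz(yaw) Ry(pitch) Rx(roll)).
In Python, from plant import * gives the robot as it stands. The module is installed in compiled form; this text tells all that it offers.
- The arm moves only by the shell command python3 -m pendant 'ROWS' [OPENING]. ROWS is JSON, a list that holds one entry, the list of rows, each a list of 6 numbers: the shift along the world's x, y, z in mm, then the turn, a rotation vector about the world's x, y, z in degrees. A call has 1 to 10 rows; each row is the pose to reach, as a shift and turn from the pose commanded when the call began; what a row does not reach only later rows make up. A row lasts 1/8 s, in which the tool goes at most 62.5 mm and 10.7 degrees, less where a joint would pass 70% of its speed; a pose out of reach is approached as far as the arm can. A call with a gripper value outside its range is refused whole. OPENING is the closure, from -1 (fully open) to 1 (shut), set as the call begins (- or left out, the last holds). The fingers move at their own pace and stop on an object; the grip force is fixed at half the most. Time passes only in rows, so rows that repeat a pose let the fingers close. It gives the time, the measured TCP pose, the force and the opening at its end, in the units of the state.
- get_obs(): the state, without advancing time (a new reading comes with each control period).
- snapshot(name): name is "scene" or "top"; returns a dict with "pixels" (420x560x3 uint8, red, green, blue), "depth" (420x560 float32, m along the optical axis (not along the pixel's ray), 0 where there is no reading), "fx", "fy", "cx", "cy" (pixels), "pose" (4x4, takes a point from camera to world coordinates). Camera axes: x right, y down, z forward; pixel columns grow to the right and rows downward; lengths in m; the calibration is good to about 2 mm. A picture is of the moment at which its call begins.
- close_job(): hands the job in, once; it reports no verdict.
The state is a dict: "clock": time; "joint_pos": joint angles; "qvel": joint speeds; "tau": joint torques, N m; "tool_pos": TCP position; "orientation": TCP orientation; "force": force on the tool from outside, world axes, zero at the start; "moment": the same for the moment, N m; "opening": finger opening in m.
Only numpy, scipy, OpenCV 4.12 (cv2) and the standard library are available. Lean on these libraries where they do the work, as an engineer would, in place of code of your own. Each camera call takes 0.05 s, during which the arm holds its last target. There are 200 camera calls.

## Working session

There is one attempt and no reset: what is moved stays moved. The work goes in short steps, Python scripts to look and compute and a shell command to move; the robot and the scene stay as the last step left them, time stands still between calls to the robot, and variables do not carry over. Pictures are saved under pics/ and viewed, about 8 in all and at most 12, crops included, and the job is handed in when it is done.

```bash
mkdir -p pics
python3 - <<'E'
from plant import *
import cv2,numpy as np
o=get_obs();print({k:np.round(o[k],3) for k in('clock','tool_pos','orientation','force','opening')})
for n in('scene','top'):
    s=snapshot(n);np.savez(f'pics/{n}1.npz',**s);cv2.imwrite(f'pics/{n}1.png',s['pixels'][:,:,::-1]);print(n,s['fx'],s['cx'],s['cy'],np.round(s['pose'],3).tolist())
E
```

```text
{'clock': np.float64(0.0), 'tool_pos': array([0.184, 0.649, 0.226]), 'orientation': array([-1.79991e+02, -9.70000e-02, -1.05869e+02]), 'force': array([ 0.427, -0.24 ,  0.041]), 'opening': np.float64(0.088)}
scene 407.161814026856 279.50141201529516 207.61830127585753 [[0.452, 0.705, -0.547, 1.074], [0.892, -0.362, 0.271, -0.131], [-0.007, -0.61, -0.792, 0.727], [0.0, 0.0, 0.0, 1.0]]
top 464.5781938275051 273.47419147625993 210.75383263294924 [[0.012, -0.992, 0.123, 0.505], [-1.0, -0.015, -0.027, 0.086], [0.028, -0.123, -0.992, 1.187], [0.0, 0.0, 0.0, 1.0]]
```

View pics/scene1.png

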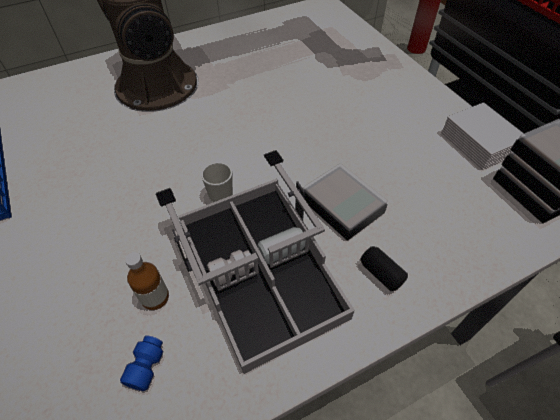

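View pics/top1.png

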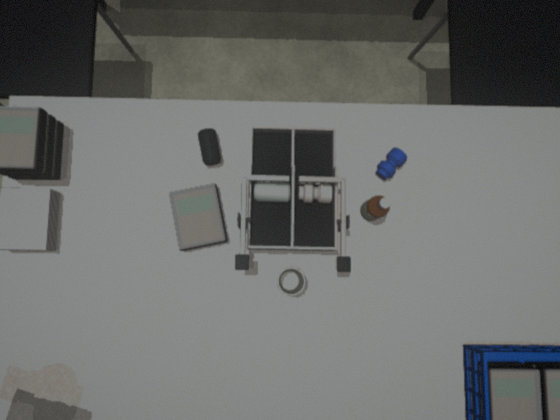

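The can (top view ~(272,192)) is in the left lane, on the meal box's side. The waisted bottle (316,193) is in the right lane. The left paddle is at top (242,262) / scene (274,158), and the cup is at top (291,281).

Run:
```python
import cv2,numpy as np
from scipy.spatial.transform import Rotation as R
def ray(s,u,v,z):
    d=s['pose'][:3,:3]@[(u-s['cx'])/s['fx'],(v-s['cy'])/s['fy'],1];o=s['pose'][:3,3];return o+d*(z-o[2])/d[2]
P={}
for n,b in(('top',{'L':(242,262),'R':(344,264)}),('scene',{'L':(274,158),'R':(166,197)})):
    s=dict(np.load(f'pics/{n}1.npz'));g=s['pixels'].max(2)
    for k,(u,v) in b.items():
        w=g[v-13:v+14,u-13:u+14];_,l,st,c=cv2.connectedComponentsWithStats((w<60).astype(np.uint8))
        i=1+np.argmax(st[1:,4]);q=c[i]+[u-13,v-13];P[n,k]=ray(s,*q,.11);print(n,k,st[i],q.round(1),P[n,k].round(4),'depth',s['depth'][int(q[1]),int(q[0])])
d=P['top','L']-P['top','R'];print('width',np.linalg.norm(d),'yaw',np.degrees(np.arctan2(-d[0],d[1])))
s=dict(np.load('pics/top1.npz'))
for nm,u,v,z in(('cup',291,281,.075),('can',272,192,.07),('bottle',316,193,.07)):print(nm,ray(s,u,v,z).round(3))
```

```text
top L [ 7  6 13 14 99] [242.9 261.7] [0.5194 0.1257 0.11  ] depth 1.0715704
top R [  7   6  12  14 158] [343.4 263.9] [ 0.5172 -0.1068  0.11  ] depth 1.0746329
scene L [  3   6  19  15 182] [273.2 157.8] [0.5237 0.1277 0.11  ] depth 0.8614588
scene R [  3   4  20  18 224] [165.2 196.8] [ 0.5221 -0.1072  0.11  ] depth 0.79610306
width 0.23241465066076533 yaw -0.5444878388091207
cup [0.476 0.012 0.075]
can [0.69 0.06 0.07]
bottle [ 0.689 -0.048  0.07 ]
```

Left paddle ≈ (0.520, 0.126, 0.110), and the dispenser yaw is about −0.5°. I'll move across at the current height with fingers shut and the jaw axis turned to lie along y.

```bash
python3 -m pendant '[[[30,-47,0,0,0,1.5],[60,-94,0,0,0,3],[90,-141,0,0,0,4.5],[120,-188,0,0,0,6],[150,-235,0,0,0,7.5],[180,-282,0,0,0,9],[210,-329,0,0,0,10.5],[240,-376,0,0,0,12],[270,-423,0,0,0,13.5],[300,-470,0,0,0,15.4]]]' 1
python3 -m pendant '[[[20,-30,0,0,0,0],[36,-53,0,0,0,0],[36,-53,-30,0,0,0],[36,-53,-60,0,0,0],[36,-53,-80,0,0,0],[36,-53,-90,0,0,0],[36,-53,-90,0,0,0],[36,-53,-90,0,0,0]]]'
python3 - <<'E'
from plant import *
import cv2,numpy as np
o=get_obs();print({k:np.round(o[k],3) for k in('clock','tool_pos','orientation','force','opening','joint_pos')})
a=[]
for n in('scene','top'):
    s=snapshot(n);a.append(s['pixels'][90:300,100:400,::-1])
cv2.imwrite('pics/near.png',cv2.resize(np.hstack(a),(800,280)))
E
```

```text
clock: 1.35
tool_pos: [0.485, 0.1776, 0.2265]
orientation: [180.0, 0.0, -90.4]
force: [0.7, 0.6, -0.1]
opening: 0.0012
clock: 2.35
tool_pos: [0.521, 0.1266, 0.1374]
orientation: [-179.9, 0.0, -90.4]
force: [0.0, 0.3, -0.6]
opening: 0.0002
{'clock': np.float64(2.35), 'tool_pos': array([0.521, 0.127, 0.137]), 'orientation': array([-1.79936e+02,  3.00000e-02, -9.04480e+01]), 'force': array([ 0.026,  0.277, -0.597]), 'opening': np.float64(0.0), 'joint_pos': array([ 3.4626e+01,  1.1959e+01, -2.3959e+01,  1.5000e-02, -5.4012e+01,
        5.4918e+01])}
```

View pics/near.png

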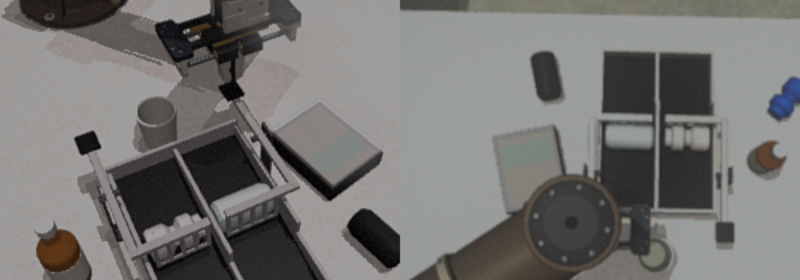

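The shut fingers are right above the left paddle (crop ~(232,88)) and clear of the cup and box. Next I'll press.

```bash
python3 -m pendant '[[[0,0,-10,0,0,0],[0,0,-20,0,0,0],[0,0,-27,0,0,0],[2,0,-35,0,0,0],[4,0,-43,0,0,0],[6,0,-51,0,0,0],[8,0,-58,0,0,0],[9,0,-64,0,0,0],[10,0,-67,0,0,0],[10,0,-67,0,0,0]]]'
python3 -m pendant '[[[0,0,0,0,0,0],[0,0,0,0,0,0],[0,0,0,0,0,0],[0,0,0,0,0,0],[0,0,0,0,0,0],[0,0,0,0,0,0],[0,0,0,0,0,0],[0,0,0,0,0,0],[0,0,0,0,0,0],[0,0,0,0,0,0]]]'
python3 - <<'E'
from plant import *
import cv2,numpy as np
a=[]
for n in('scene','top'):
    s=snapshot(n);a.append(s['pixels'][90:360,100:400,::-1])
cv2.imwrite('pics/press.png',cv2.resize(np.hstack(a),(800,360)))
E
```

```text
clock: 3.7
tool_pos: [0.5297, 0.126, 0.0699]
orientation: [179.9, -0.0, -90.5]
force: [-10.0, 0.4, 15.5]
opening: 0.0009
clock: 4.95
tool_pos: [0.5297, 0.126, 0.07]
orientation: [179.9, -0.0, -90.5]
force: [-10.2, 0.8, 14.4]
opening: 0.0004
```

View pics/press.png

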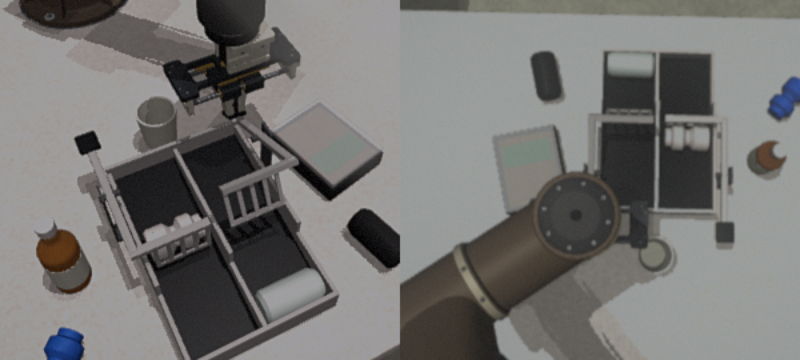

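The can lies at the end stop (crop ~(292,295)), the left gate is lifted and the bottle is still behind its own gate. I'll raise the fingers back along the same path and get clear.

```bash
python3 -m pendant '[[[-2,0,6,0,0,0],[-4,0,13,0,0,0],[-6,0,20,0,0,0],[-8,0,28,0,0,0],[-10,0,36,0,0,0],[-10,0,45,0,0,0],[-10,0,60,0,0,0],[-10,0,90,0,0,0],[-10,0,125,0,0,0],[-10,0,150,0,0,0]]]'
python3 -m pendant '[[[-20,30,0,0,0,0],[-50,75,0,0,0,0],[-80,120,0,0,0,0],[-110,165,0,0,0,0],[-130,195,0,0,0,0],[-130,195,0,0,0,0],[-130,195,0,0,0,0],[-130,195,0,0,0,0]]]'
python3 - <<'E'
from plant import *
import cv2,numpy as np
a=[]
for n in('scene','top'):
    s=snapshot(n);a.append(s['pixels'][90:360,100:400,::-1])
    if n=='top':
        g=s['pixels'].max(2);_,l,st,c=cv2.connectedComponentsWithStats((g[250:275,230:256]<60).astype(np.uint8));print(st[1:],c[1:]+[230,250])
cv2.imwrite('pics/end.png',cv2.resize(np.hstack(a),(800,360)))
E
```

```text
clock: 6.3
tool_pos: [0.5205, 0.1264, 0.2217]
orientation: [-179.9, 0.0, -90.5]
force: [-0.6, -0.6, 0.4]
opening: 0.0008
clock: 7.3
tool_pos: [0.3908, 0.3206, 0.2196]
orientation: [180.0, -0.0, -90.5]
force: [0.5, 0.3, -0.6]
opening: 0.0002
[[ 7  6  2  1  2]
 [14  6  1  1  1]
 [17  6  2  4  6]
 [12  9  1  1  1]
 [15  8  1  1  1]
 [14 11  2  2  2]
 [15 11  3  8 12]
 [13 15  1  1  1]
 [ 6 16  3  3  4]
 [11 17  1  1  1]
 [13 18  1  1  1]] [[237.5        256.        ]
 [244.         256.        ]
 [247.33333333 257.5       ]
 [242.         259.        ]
 [245.         258.        ]
 [244.5        261.5       ]
 [246.58333333 265.16666667]
 [243.         265.        ]
 [236.75       267.25      ]
 [241.         267.        ]
 [243.         268.        ]]
```

View pics/end.png

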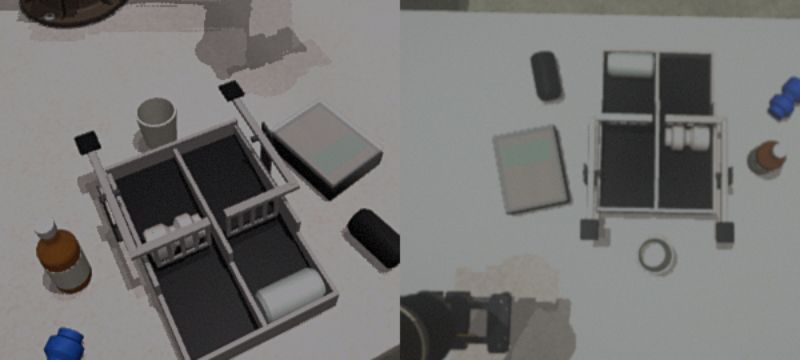

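Both paddles are up (crop (232,90) and (88,142)) and both gates are shut. The can is at the stop, the bottle is held, the bystanders are unmoved and the arm is clear.

```bash
python3 -c "
from plant import *
print(close_job())"
```

```text
the job is handed in; nothing more can be done
None
```

The job is done and handed in; the system reports no verdict. I pressed the left paddle, on the can's side, with the shut fingertips and held it about 1.4 s. The can rolled to the end stop, then I let the paddle rise and moved the arm clear, at 7.3 s on the clock.

**Last checks:**
- **By eye, in the final pictures:** the can lies at the end stop, both paddles are up and both gates shut. The yogurt bottle is behind its gate, and the cup, meal box and sauce bottle look unmoved.
- **Forces:** the wrist reading was about 18 N while holding the paddle down, and under 1 N (noise level) after I moved away.
- **Failed check:** my colour-mask measurement of the left paddle in the final top view gave only scattered specks, so it could not confirm the paddle's position. I relied on the two camera views for that.

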